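# Hold a sprung bayonet lid at its halfway mark

### The job

Pick up the loose bayonet lid by its bar and set it fully down into the mouth of the steel preserving canister, its two lugs through the two notches. Then twist it clockwise (seen from above) only half of the way, until the bar points at the two raised ribs on the rim, well short of the lock click, and finish with the gripper still holding the lid there against its spring: never let it click locked. Leave the three preserve jars where they stand.

Things in the scene. Friction and masses are not known exactly. Their poses are not given: they have to be found in the camera images.
- canister: Upright steel canister, 136 mm across, 150 mm tall, fixed. Origin: centre of its underside, z up. The 6 mm thick top flange leaves a round mouth 74 mm across with two notches, facing each other on the canister's +x and -x sides, each 16 mm wide and reaching 50 mm from the axis. Half a turn makes no difference. Stops under the flange block counter-clockwise turning.
- mouth (a point): Centre of the canister's mouth, on the flange's top face, 150 mm above the canister's origin.
- rib (a point): Top of one of two raised ribs on the rim, facing each other, the halfway mark: 6 mm high, 5 mm wide, 54 to 67 mm from the axis, 40 degrees (0.70 rad) clockwise, seen from above, from a notch. The bar of the seated lid points at both ribs when halfway. The lock click begins about 63 degrees clockwise from the notch.
- lid: Loose lid, bar up, about 0.16 kg. Origin: centre of its underside. Plug 66 mm across, 13 mm high; at its foot two lugs, 10 mm wide, 5 mm tall, on the lid's +x and -x sides, reach 46 mm from the axis. Steel cap 104 mm across at 13 to 18 mm height rests on the flange when fully down (origin 137 mm over the canister's). Half a turn makes no difference.
- lid_bar (a point): Black bar grip on the cap, along the lid's x axis, in line with the lugs: 84 mm long, 14 mm wide, from 18 to 52 mm above the lid's origin. This point lies in it on the lid's axis at the height to grip, 44 mm above the lid's origin.
- carrier (a joint): Sprung carrier inside the canister, pushed round by the lugs, in rad. 0 at rest, grows to 1.5 as the lid turns clockwise. The lid turns freely about 0.1 rad before its lugs meet it, so it reads about 0.6 with the bar at the ribs. Its spring turns a released lid back: about 0.05 N m at 0, 0.12 N m at 0.6.
- click_pin (a joint): Spring pin of the lock inside the mouth, pushed outward by a lug, in m. 0 at rest; above 0.0015 the lid is clicking into its lock.
- jar_tall: Loose glass jar with red preserve and metal cap, 80 mm across, 125 mm tall, 0.75 kg. Bystander. Origin: centre of the underside.
- jar_squat: Loose glass jar with pickles and metal cap, 86 mm across, 85 mm tall, 0.5 kg. Bystander. Origin: centre of the underside.
- jar_mid: Loose glass jar with red preserve and metal cap, 72 mm across, 105 mm tall, 0.55 kg. Bystander. Origin: centre of the underside.
Not all that is in view belongs to the job. Of the things that look like the lid, take the one that is farthest from the robot's base at the start.

How it is judged (in metres and radians):
On the way:
1. the lid is fully down in the mouth, lugs through the notches, not yet turned against the spring (z of lid in the frame of canister between 0.13 and 0.141 m and horizontal distance between lid and canister below 0.007 m and angle between lid's own z axis and vertical below 0.09 rad and angle between the x axis of lid and the x axis of canister, either way round below 0.3 rad), for 0.05 s.
At the end, for the whole second after the job is handed in: Lid fully down in the mouth (4 mm in height, 7 mm of centre, 5 degrees of tilt), turned clockwise 40 degrees from the notches within 9 degrees, sprung carrier turned with it and still, lock pin untouched, fingers bearing on the lid with over 2 N (z of lid in the frame of canister between 0.13 and 0.141 m and horizontal distance between lid and canister below 0.007 m and angle between lid's own z axis and vertical below 0.09 rad and angle between the x axis of lid and the x axis of canister, either way round between 0.54 and 0.86 rad and value of joint carrier between 0.38 and 0.85 rad and velocity of joint carrier between -0.08 and 0.08 rad/s and value of joint click_pin below 0.001 m and contact force between the fingers and lid above 2 N); the arm keeps its last pose, push and grip.
It fails at once if the lid clicks into its lock (value of joint click_pin above 0.0015 m).
It fails at once if a preserve jar is disturbed (distance of jar_tall from where it was at the start of the episode above 0.03 m or angle between jar_tall's own z axis and vertical above 0.3 rad).
It fails at once if a preserve jar is disturbed (distance of jar_squat from where it was at the start of the episode above 0.03 m or angle between jar_squat's own z axis and vertical above 0.3 rad).
It fails at once if a preserve jar is disturbed (distance of jar_mid from where it was at the start of the episode above 0.03 m or angle between jar_mid's own z axis and vertical above 0.3 rad).
It also fails if it takes over 40 s, if anything falls off the work surface, if the arm or the gripper's body presses on something with over 40 N, if the wrist force passes 120 N, or if a joint passes its speed limit or range.

### The arm

A 7-joint arm with a two-finger parallel gripper is mounted at the origin on the work surface. World frame = base frame: x ahead of the robot, y to its left, z up, the work surface at z = 0. Lengths are in mm, angles in degrees, forces in N, time in s.
With the tool pointing down it reaches from about 400 to 850 mm from the base axis. Payload 4.4 kg.
Tool frame: the origin (TCP) lies at the very end of the fingers, on their centre line; the grasp point (between the pads) lies 19 mm behind it; z points along the fingers, y is the line along which they close (so a half turn about z gives the same grasp; the last joint's range is limited). The gripper opens to 94 mm and grips with 3 to 60 N. Pads are 16 mm wide; open, the fingers measure 119 mm over their backs; the gripper's body (75 mm by 177 mm) begins 78 mm behind the grasp point.
Start: joints at [-72.697, 36.005, 2.206, 86.941, -1.547, 57.084, -1.146], TCP at [233.693, 606.552, 205.478] pointing down, gripper open.
Joint ranges: [-175.42, 175.42], [-21.48, 121.26], [-71.46, 75.88], [10.55, 141.38], [-63.04, 243.04], [13.31, 113.54], [-168.57, 168.57]. Speed limits (degrees/s): [147.25, 147.25, 180, 180, 180, 180, 180].

### API

Orientations are given as [roll, pitch, yaw] about the fixed x, y, z axes, in that order (R = Rz(yaw) Ry(pitch) Rx(roll)).
In Python, from workcell import ctrl gives the robot as it stands. Calls block until the motion is done:
- ctrl.move_pose(position, orientation): joint-space move of the TCP to a pose.
- ctrl.move_l(position, rotation=None, max_speed=150, guard=None): straight line of the TCP; rotation=None keeps the orientation; max_speed is the mean speed in mm/s. With guard (N) it stops when the force on the tool has changed by that much, and returns True; else False.
- ctrl.set_joints(angles): joint-space move.
- ctrl.gripper_open() and ctrl.grab(squeeze=None): open the fingers fully, or close them until they stop; squeeze is the grip in N (None keeps the last).
- ctrl.pause(seconds).
- ctrl.ik(position, orientation): joint angles nearest the present ones, or None.
- ctrl.camera(name): name is "side" or "top" or "wrist"; returns a dict with "img" (480x640x3 uint8, red, green, blue), "vfov" (degrees; the focal length in pixels is half the picture's height over the tangent of half this angle, whatever the lens; pixels are square), "cx", "cy" (the principal point, pixels), "rvec" (rotation vector, rad) and "tvec" (3), from world to camera coordinates, as OpenCV has them; the wrist camera has in their place "tool_from_camera" (4x4, takes a point from camera to tool coordinates, whose origin is the TCP and whose axes are the flange's). Camera axes: x right, y down, z forward; pixel columns grow to the right and rows downward; lengths in mm; the calibration is good to about 2 mm. The wrist camera is an equidistant fisheye: a pixel r from the principal point sees the ray r / f radians off the axis. A picture is of the moment at which its call begins: read the wrist's pose just before it. There is no depth.
A pose or a line that the arm cannot do raises ctrl.Unreachable and nothing moves.
- ctrl.job_done(): hands the job in; it is judged then, once.
Trained networks look in a picture, given as the dict that the camera call returned (one of the last four; its "shot" number tells which), for a name from the list of things; names that differ only in an ending like _2 or _b are one class to them, and where a whole thing is asked for, a point or a joint stands for the part that bears it (a point fixed in the world has none). Each returns a list of dicts, best first, with "confidence" (0 to 1); they miss things now and then, are a little off and sometimes report something else, mostly with a low value. They report only what shows in the picture. A call takes as long as a camera call. They do not tell look-alikes from the thing itself.
- ctrl.regions_of(picture, label): "pixels" (480x640 bool, what is visible of it) and "rect" ([left, top, right, bottom] in pixels, round what is visible of it).
Readings, each from a call of its own:
- ctrl.current_t(): time.
- ctrl.current_q(): joint angles.
- ctrl.current_dq(): joint speeds.
- ctrl.current_joint_torque(): joint torques, N m.
- ctrl.current_ee_pos(): TCP position.
- ctrl.current_orientation(): TCP orientation.
- ctrl.current_wrist_force(): force on the tool from outside, world axes, zero at the start.
- ctrl.current_torque(): the same for the moment, N m.
- ctrl.current_width(): finger opening in mm.
- ctrl.current_gripper_force(): force on a finger pad.
Only numpy, scipy, OpenCV 4.12 (cv2) and the standard library are available. Lean on these libraries where they do the work, as an engineer would, in place of code of your own. Each camera call takes 0.05 s, during which the arm holds its last target. There are 200 camera calls.

## Working session

There is one attempt and no reset: what is moved stays moved. The work goes in short steps, each a Python script; the robot and the scene stay as the last script left them, time stands still between calls to the robot, and variables do not carry over. Pictures are saved under pics/ and viewed, at most 10 in all, crops included, and the job is handed in when it is done.

```bash
mkdir -p pics; ls
cat > h.py <<'E'
import numpy as np, cv2
from workcell import ctrl
from scipy.spatial.transform import Rotation as R
def foc(c): return 240/np.tan(np.radians(c["vfov"])/2)
def ray(c,u,v):
    "world ray (origin, dir) for fixed cams"
    Rm=cv2.Rodrigues(np.array(c["rvec"],float))[0]; t=np.array(c["tvec"],float).ravel()
    f=foc(c); d=np.array([(u-c["cx"])/f,(v-c["cy"])/f,1.])
    d=Rm.T@d; return -Rm.T@t, d/np.linalg.norm(d)
def at_z(c,u,v,z):
    o,d=ray(c,u,v); return o+d*(z-o[2])/d[2]
def proj(c,P):
    Rm=cv2.Rodrigues(np.array(c["rvec"],float))[0]; t=np.array(c["tvec"],float).ravel()
    p=np.atleast_2d(P)@Rm.T+t; f=foc(c)
    return np.c_[p[:,0]/p[:,2]*f+c["cx"],p[:,1]/p[:,2]*f+c["cy"]]
def save(c,n): cv2.imwrite("pics/"+n+".png",c["img"][:,:,::-1])
def wcam():
    p=np.array(ctrl.current_ee_pos(),float); o=ctrl.current_orientation()
    c=ctrl.camera("wrist"); T=np.eye(4); T[:3,:3]=R.from_euler("xyz",o,degrees=True).as_matrix(); T[:3,3]=p
    c["W"]=T@np.array(c["tool_from_camera"],float); return c
def wray(c,u,v):
    f=foc(c); x,y=u-c["cx"],v-c["cy"]; r=np.hypot(x,y)+1e-9; a=r/f
    d=np.array([np.sin(a)*x/r,np.sin(a)*y/r,np.cos(a)]); return c["W"][:3,3], c["W"][:3,:3]@d
def wat_z(c,u,v,z):
    o,d=wray(c,u,v); return o+d*(z-o[2])/d[2]
def wproj(c,P):
    q=(np.atleast_2d(P)-c["W"][:3,3])@c["W"][:3,:3]; s=np.hypot(q[:,0],q[:,1]); a=np.arctan2(s,q[:,2])*foc(c)
    return np.c_[q[:,0]/s*a+c["cx"],q[:,1]/s*a+c["cy"]]
E
python3 - <<'E'
from h import *
for n in ("top","side"):
    c=ctrl.camera(n); save(c,n+"0")
    print(n,"cam at",ray(c,320,240))
    for l in ("lid","canister","jar_tall","jar_squat","jar_mid"):
        for r in ctrl.regions_of(c,l):
            ys,xs=np.nonzero(r["pixels"]); print(l,round(r["confidence"],2),r["rect"],len(xs),xs.mean().round(1),ys.mean().round(1), at_z(c,xs.mean(),ys.mean(),20 if l=="lid" else 100).round(0))
print(ctrl.current_orientation(),ctrl.current_ee_pos(),ctrl.current_t())
E
```

```text
pics
top cam at (array([ 380.36598742,  -19.96442976, 1118.19489865]), array([ 0.18565621,  0.02386716, -0.98232486]))
lid 0.79 [187.9, 321.6, 226.5, 361.6] 1448 208.6 340.1 [343. 288.  20.]
lid 0.68 [281.9, 304.6, 323.9, 348.5] 1443 303.6 326.7 [371.  52.  20.]
lid 0.56 [231.8, 250.9, 277.3, 294.8] 1286 252.1 272.2 [509. 181.  20.]
canister 0.58 [355.2, 222.6, 420.1, 289.9] 3450 388.2 254.0 [ 535. -155.  100.]
jar_tall 0.55 [304.3, 151.2, 335.0, 196.5] 1157 321.5 174.4 [737.  -2. 100.]
jar_squat 0.67 [429.5, 188.7, 470.1, 224.8] 1128 450.1 207.0 [ 645. -309.  100.]
jar_mid 0.92 [171.9, 190.0, 212.6, 228.3] 997 192.5 210.5 [654. 314. 100.]
side cam at (array([ 226.14812421, -689.20497608,  746.88162041]), array([ 0.3592371 ,  0.6941765 , -0.62375291]))
lid 0.85 [164.5, 221.4, 207.8, 256.1] 872 185.6 240.6 [336. 281.  20.]
lid 0.73 [239.0, 233.3, 282.6, 258.1] 895 260.8 245.2 [502. 172.  20.]
lid 0.68 [199.5, 278.3, 249.7, 312.0] 1233 224.4 294.6 [363.  46.  20.]
canister 0.82 [298.2, 262.8, 370.3, 366.7] 6456 334.5 313.2 [ 519. -181.  100.]
jar_tall 0.8 [359.7, 217.5, 395.6, 274.5] 1792 379.2 242.6 [713. -41. 100.]
jar_squat 0.6 [407.6, 331.7, 461.3, 391.7] 2485 435.1 360.7 [ 619. -357.  100.]
jar_mid 0.65 [282.4, 171.8, 305.0, 212.1] 962 291.1 190.5 [629. 254. 100.]
[ 1.79998307e+02 -9.25189394e-04  1.58926125e+02] [233.69347083 606.54581721 205.48643562] 0.6
```

Run:
```python
import cv2,numpy as np
t=cv2.imread("pics/top0.png"); s=cv2.imread("pics/side0.png")
a=t[140:370,150:490]; cv2.imwrite("pics/topcrop.png",cv2.resize(a,None,fx=2.35,fy=2.35,interpolation=cv2.INTER_CUBIC)[:600,:800])
cv2.imwrite("pics/sidecrop.png",cv2.resize(s[160:400,140:480],None,fx=2.35,fy=2.35,interpolation=cv2.INTER_CUBIC)[:600,:800])
```

```text
(no output)
```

View pics/topcrop.png

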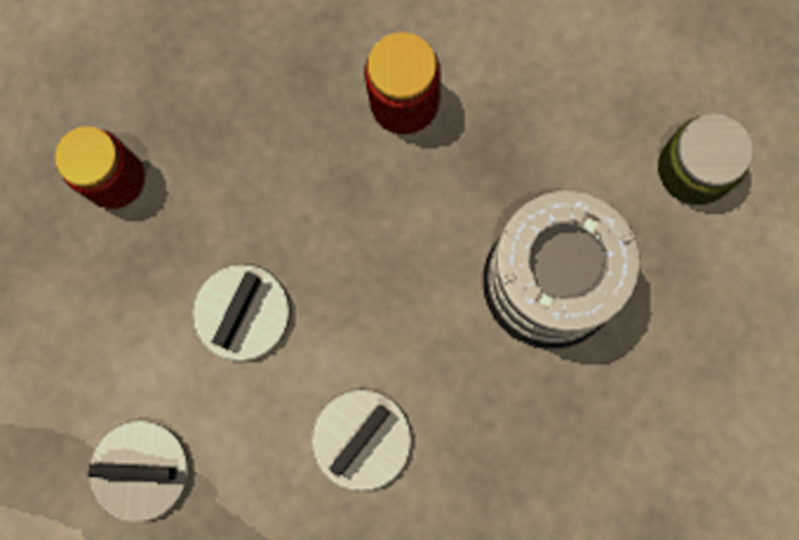

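View pics/sidecrop.png

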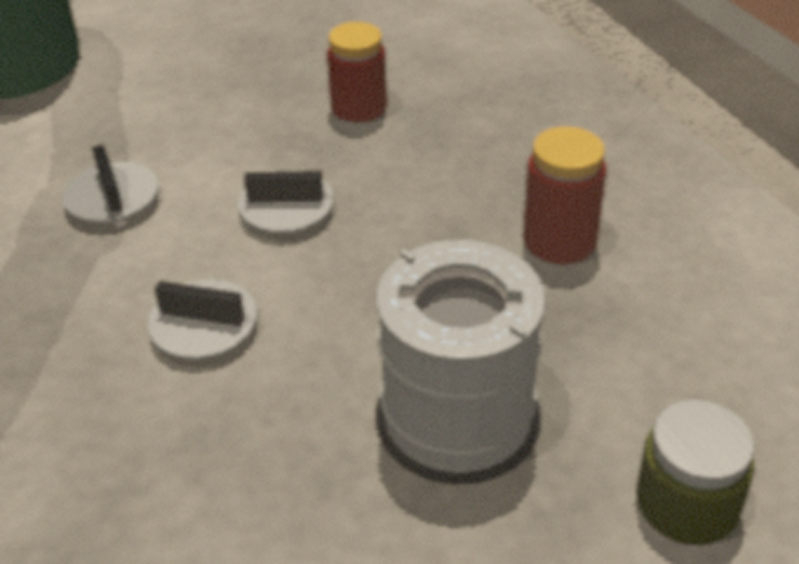

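Top view: the three lid look-alikes are at px (252,272), (304,327) and (209,340). Their distances from the base are about 540, 375 and 448 mm, so (252,272) is farthest and is the one meant. The canister is at (388,254), notches along about -32°, ribs along about -71°, which agrees with 40° clockwise. Next are wrist views from two places each for the lid and canister.

Run:
```python
from h import *
import pickle
out={}
def go(n,p,yaw):
    ctrl.move_pose(p,[180,0,yaw]); c=wcam(); out[n]=c
    l=n.split("_")[0]
    for r in ctrl.regions_of(c,l):
        ys,xs=np.nonzero(r["pixels"]); print(n,round(r["confidence"],2),np.round(r["rect"]),len(xs),xs.mean().round(1),ys.mean().round(1), wat_z(c,xs.mean(),ys.mean(),20 if l=="lid" else 150).round(0))
    save(c,n)
go("lid_1",[480,200,250],156)
go("lid_2",[530,150,250],156)
go("canister_1",[510,-110,330],148)
go("canister_2",[550,-190,330],148)
pickle.dump(out,open("w.pkl","wb"))
print(ctrl.current_t(),ctrl.current_q(),np.round(out["lid_1"]["tool_from_camera"],2),out["lid_1"]["vfov"])
a=np.hstack([cv2.resize(out[k]["img"],(400,300)) for k in("lid_1","canister_1")]);b=np.hstack([cv2.resize(out[k]["img"],(400,300)) for k in("lid_2","canister_2")])
cv2.imwrite("pics/wr.png",np.vstack([a,b])[:,:,::-1])
```

```text
lid_1 0.71 [290.  26. 389. 120.] 6734 341.3 71.4 [343. 285.  20.]
lid_1 0.64 [271. 199. 359. 290.] 6214 314.2 241.5 [506. 181.  20.]
lid_2 0.9 [317.   2. 412.  61.] 4514 365.3 25.2 [355. 280.  20.]
lid_2 0.63 [145.  80. 228. 168.] 5931 186.6 123.6 [372.  53.  20.]
lid_2 0.57 [294. 135. 383. 230.] 6762 337.7 183.2 [506. 179.  20.]
canister_1 0.64 [228. 182. 358. 332.] 14522 295.1 256.5 [ 525. -148.  150.]
canister_2 0.65 [274. 126. 409. 263.] 14598 340.3 191.7 [ 533. -158.  150.]
4.6333 [ 5.9377031  24.46807196 15.68232066 88.24618809 -6.98137371 68.31827835
 81.01002404] [[   0.     -0.96   -0.27   78.34]
 [   1.      0.      0.     -0.4 ]
 [   0.     -0.27    0.96 -178.37]
 [   0.      0.      0.      1.  ]] 65.70646984690485
```

View pics/wr.png

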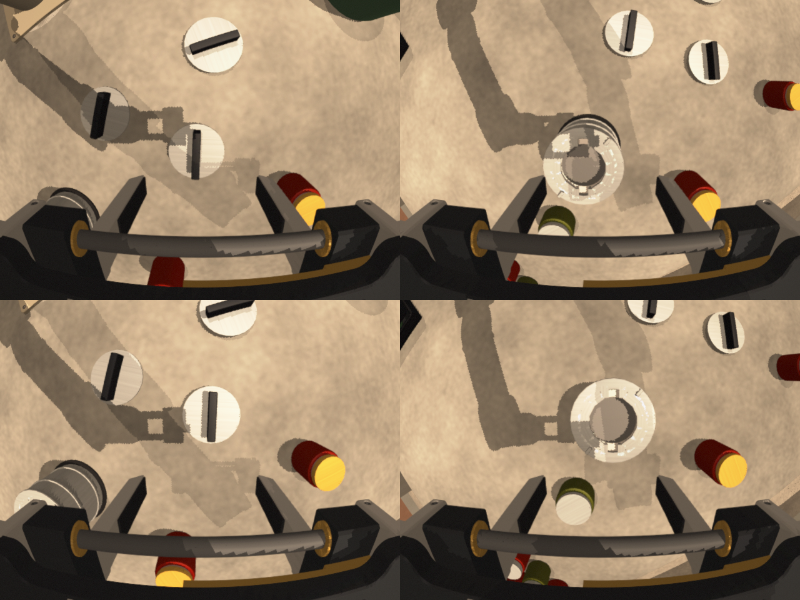

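Wrist views: target lid at full-res px (314,241) in lid_1 and (338,183) in lid_2, bar nearly vertical. Canister at (295,256) and (340,192), with ribs and notches visible. Now fit poses by silhouette in both views.

```bash
cat > fit.py <<'E'
from h import *
import pickle
from scipy.optimize import minimize
th=np.linspace(0,2*np.pi,60)
ring=lambda r,z:np.c_[r*np.cos(th),r*np.sin(th),0*th+z]
BAR=np.array([[a*42,b*7,z] for a in(-1,1) for b in(-1,1) for z in(18,52)],float)
CAP=np.r_[ring(52,13),ring(52,18)]; CAN=np.r_[ring(68,0),ring(68,150)]
def place(P,x,y,z,yaw): return P@R.from_euler("z",yaw).as_matrix().T+[x,y,z]
def sil(c,P,pf):
    h=cv2.convexHull(pf(c,P).astype(np.float32)).reshape(-1,2); m=np.zeros((480,640),np.uint8)
    cv2.fillConvexPoly(m,np.round(h*256).astype(np.int32),255,cv2.LINE_AA,8); return m/255.
def cost(p,views,P,yaw=None):
    yw=p[3] if yaw is None else yaw; s=0
    for c,m,pf in views:
        a=sil(c,place(P,p[0],p[1],p[2],yw),pf); s+=1-np.minimum(a,m).sum()/np.maximum(a,m).sum()
    return s
def fit(views,P,p0,d,yaw=None):
    p0=np.array(p0,float); sim=np.vstack([p0]+[p0+np.eye(len(p0))[i]*d[i] for i in range(len(p0))])
    r=minimize(cost,p0,(views,P,yaw),method="Nelder-Mead",options=dict(initial_simplex=sim,xatol=.02,fatol=1e-5,maxiter=400)); return r.x,r.fun/len(views)
def barmask(c,mask):
    "dark, nearly black pixels inside/near the lid region"
    m=cv2.dilate(mask.astype(np.uint8),np.ones((7,7)))>0
    d=(c["img"].max(2)<75)&m
    n,l,st,_=cv2.connectedComponentsWithStats(d.astype(np.uint8)); 
    return l==1+np.argmax(st[1:,4])
E
cat > s1.py <<'E'
from fit import *
o=pickle.load(open("w.pkl","rb"))
def reg(n,cam,l,xy,pf_at,z):
    return min(ctrl.regions_of(cam,l),key=lambda r:np.hypot(*(pf_at(cam,*np.argwhere(r["pixels"]).mean(0)[::-1],z)[:2]-xy)))["pixels"]
L=[];C=[]
# regions need recent shots: the last four are those in w.pkl
for n in("lid_1","lid_2"): 
    c=o[n]; m=reg(n,c,"lid",[506,180],wat_z,20); b=barmask(c,m); print(n,m.sum(),b.sum()); L.append((c,b,wproj))
    L2=L
for n in("canister_1","canister_2"):
    c=o[n]; C.append((c,reg(n,c,"canister",[533,-155],wat_z,150),wproj))
pickle.dump((L and [(a,b) for a,b,_ in L],[(a,b) for a,b,_ in C]),open("m.pkl","wb"))
for z in (None,):
    print("lid joint",fit(L,BAR,[506,180,0,np.radians(-24)],[5,5,5,.1]))
for v in L: print("lid single z=0", minimize(lambda q:cost([q[0],q[1],0,q[2]],[v],BAR),[506,180,np.radians(-24)],method="Nelder-Mead",options=dict(initial_simplex=[[506,180,-.42],[511,180,-.42],[506,185,-.42],[506,180,-.32]])).x)
print("can joint",fit(C,CAN,[533,-155,0],[5,5,5],0.))
for v in C: print("can single", fit([v],CAN,[533,-155,0],[5,5,5],0.))
c=o["canister_2"]; cv2.imwrite("pics/can2.png",cv2.resize(c["img"][115:275,265:425],(600,600),interpolation=cv2.INTER_CUBIC)[:,:,::-1])
c=o["canister_1"]; cv2.imwrite("pics/can1.png",cv2.resize(c["img"][175:335,215:375],(600,600),interpolation=cv2.INTER_CUBIC)[:,:,::-1])
E
python3 s1.py
```

```text
lid_1 6214 937
lid_2 6762 428
lid joint (array([ 5.20293035e+02,  1.71914681e+02, -6.80665994e+01, -4.58591017e-01]), np.float64(0.37907856396828205))
lid single z=0 [ 5.08031551e+02  1.79072177e+02 -4.70051855e-01]
lid single z=0 [ 5.05208305e+02  1.74309150e+02 -2.99632045e-01]
can joint (array([ 535.51476561, -158.2218149 ,   -6.22482563]), np.float64(0.029381369603511898))
can single (array([ 532.86309868, -155.40909011,    0.74702406]), np.float64(0.039719838790979956))
can single (array([ 535.61480692, -158.07971793,   -7.23533097]), np.float64(0.015781430134695906))
```

```bash
ls pics
```

```text
can1.png
can2.png
canister_1.png
canister_2.png
lid_1.png
lid_2.png
side0.png
sidecrop.png
top0.png
topcrop.png
wr.png
```

View pics/can2.png

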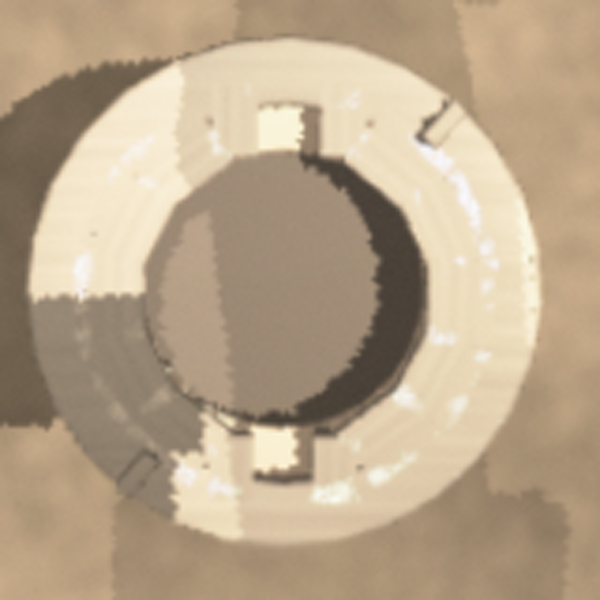

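can2 crop (×3.75, offset 265,115): rim centre (285,291), rib tops at (441,121) and (139,474), notches centred at x≈288 (outer edge y≈103) and x≈284 (outer edge y≈480).

Run:
```python
import cv2,numpy as np
a=cv2.imread("pics/lid_1.png")[190:300,265:365]; b=cv2.imread("pics/lid_2.png")[128:238,288:388]
z=lambda i:cv2.resize(i,(400,440),interpolation=cv2.INTER_CUBIC)
cv2.imwrite("pics/lids.png",np.hstack([z(a),z(b)]))
```

```text
(no output)
```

View pics/lids.png

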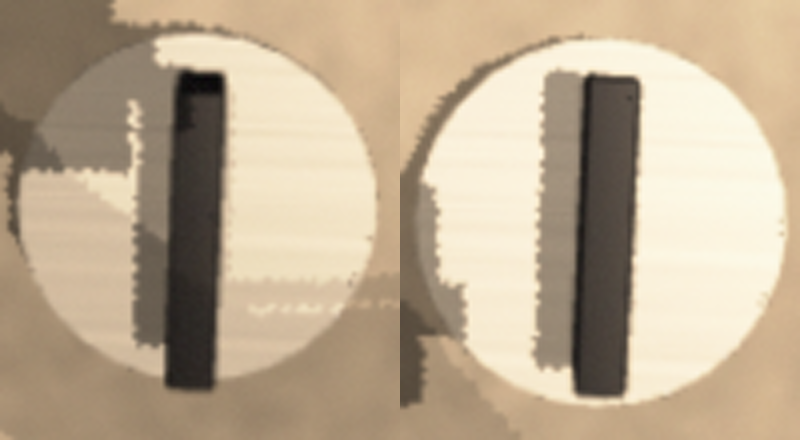

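View pics/can1.png

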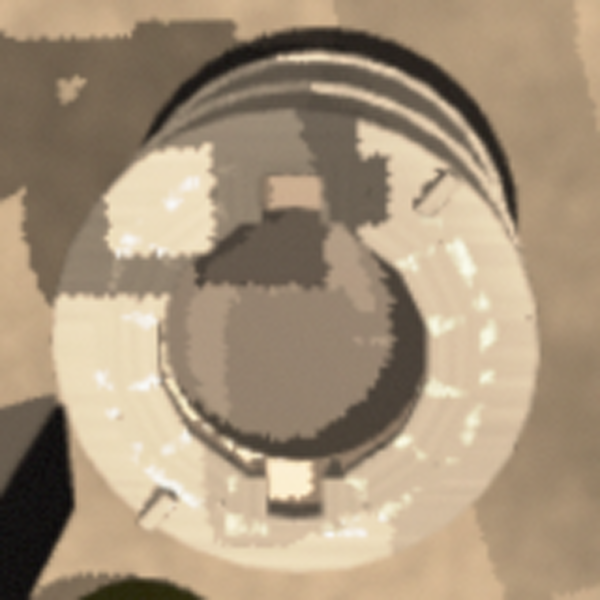

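```bash
cat > s2.py <<'E'
from fit import *
Lm,Cm=pickle.load(open("m.pkl","rb"))
o=pickle.load(open("w.pkl","rb"))
L=[]
for (c,_),(x0,y0,x1,y1) in zip(Lm,[(302,203,325,293),(326,142,352,232)]):
    m=np.zeros((480,640),bool); m[y0:y1,x0:x1]=True
    b=(c["img"].max(2)<92)&m; n,l,st,_=cv2.connectedComponentsWithStats(b.astype(np.uint8)); b=l==1+np.argmax(st[1:,4]); b=cv2.morphologyEx(b.astype(np.uint8),cv2.MORPH_OPEN,np.ones((5,5)))>0
    print(b.sum(),c["img"].max(2)[y0:y1,x0:x1][40]); L.append((c,b,wproj))
for i in range(3):
  v=L if i==2 else [L[i]]
  best=min((fit(v,BAR,[507,178,0,y],[5,5,8,.08]) for y in (-.35,-.45)),key=lambda r:r[1]); print("free z",best[0],best[1])
  r=minimize(lambda q:cost([q[0],q[1],0,q[2]],v,BAR),[507,178,-.42],method="Nelder-Mead",options=dict(initial_simplex=[[507,178,-.42],[511,178,-.42],[507,183,-.42],[507,178,-.34]])); print("z0",r.x,r.fun)
# canister from clicks; z free, two views
pts={"canister_1":(215,175,dict(rib=[(436,192),(157,508)],notch=[(295,175),(294,515)])),"canister_2":(265,115,dict(rib=[(441,121),(139,474)],notch=[(288,103),(283,480)]))}
obs=[]
for n,(x,y,d) in pts.items():
    for k,ps in d.items():
        z=156 if k=="rib" else 150
        w=[wat_z(o[n],x+a/3.75,y+b/3.75,z) for a,b in ps]; dd=w[0]-w[1]
        print(n,k,"centre",((w[0]+w[1])/2).round(1),"len",np.hypot(*dd[:2]).round(1),"ang",np.degrees(np.arctan2(dd[1],dd[0])).round(1))
        obs+=[(o[n],k,i,np.array([x+a/3.75,y+b/3.75])) for i,(a,b) in enumerate(ps)]
def res(p):
    e=[]
    for c,k,i,uv in obs:
        r,a,z=(60.5,p[3]-np.radians(40),156) if k=="rib" else (50,p[3],150)
        a+=np.pi*i; e.append(wproj(c,[p[0]+r*np.cos(a),p[1]+r*np.sin(a),p[2]+z])[0]-uv)
    return np.ravel(e)
from scipy.optimize import least_squares
for ang in(-.5,np.pi-.5):
    s=least_squares(res,[535,-156,0,ang]); print("can",s.x,np.degrees(s.x[3]),"rms px",np.sqrt(np.mean(s.fun**2)))
E
python3 s2.py
```

```text
994 [138 139 139 140 133  78  53  51  55  55  57  58  59  58  62  57  59  69
 151 218 228 231 238]
980 [158 159 157 159 157 140  87  39  54  71  74  77  78  78  80  83  83  88
  86  77 131 231 250 251 251 251]
free z [ 5.14095794e+02  1.75399215e+02 -2.73384162e+01 -4.57496547e-01] 0.104380838167619
z0 [ 5.07919350e+02  1.78926410e+02 -4.65648219e-01] 0.1758973541911213
free z [ 5.18285770e+02  1.76907547e+02 -6.36075807e+01 -4.47882336e-01] 0.15359553431354656
z0 [ 5.06546934e+02  1.78482806e+02 -4.03632301e-01] 0.25373802890085384
free z [ 5.12293261e+02  1.76655353e+02 -2.17808667e+01 -4.46968264e-01] 0.1706321004462174
z0 [ 5.07073114e+02  1.78940653e+02 -4.49516840e-01] 0.43998453729644893
canister_1 rib centre [ 534.6 -157.3  156. ] len 119.5 ang 107.7
canister_1 notch centre [ 535.5 -157.   150. ] len 98.6 ang 146.8
canister_2 rib centre [ 535.3 -157.9  156. ] len 119.8 ang 108.3
canister_2 notch centre [ 535.  -157.9  150. ] len 99.1 ang 147.9
can [  836.2514362   -357.81779627 -1525.47547942     2.56825052] 147.14991543248092 rms px 39.61229056903168
can [ 535.79829601 -157.97429897   -3.55827008    2.57838639] 147.73065820455403 rms px 0.46283659261848775
```

```bash
cat > s3.py <<'E'
from h import *
import pickle
from scipy.optimize import least_squares
o=pickle.load(open("w.pkl","rb"))
K={"lid_1":(265,190,[(178,92),(225,92),(215,388),(166,388)]),"lid_2":(288,128,[(189,80),(240,80),(227,395),(177,395)])}
M=np.array([[42,0],[42,0],[-42,0],[-42,0]],float)
# image up = tool +x (yaw 156); image right = tool y = yaw-90 -> side sign
M[:,1]=[7,-7,-7,7]
def model(p): 
    a=p[3]; return np.c_[p[0]+M[:,0]*np.cos(a)-M[:,1]*np.sin(a),p[1]+M[:,0]*np.sin(a)+M[:,1]*np.cos(a),0*M[:,0]+p[2]]
def res(p,ns): return np.ravel([wproj(o[n],model(p))-(np.array(K[n][2])/4+K[n][:2]) for n in ns])
for s in (1,-1):
    M[:,1]=np.array([7,-7,-7,7])*s
    f=least_squares(res,[507,179,52,np.radians(155)],args=(list(K),)); print("joint",f.x[:3].round(1),np.degrees(f.x[3]).round(1),"rms",np.sqrt(np.mean(f.fun**2)).round(2))
    for n in K:
        f=least_squares(lambda q:res([q[0],q[1],52,q[2]],[n]),[507,179,np.radians(155)]); print(n,f.x[:2].round(1),np.degrees(f.x[2]).round(1),np.sqrt(np.mean(f.fun**2)).round(2))
for p,y in (([507,179,25],154),([507,179,150],154),([535.3,-157.6,250],148),([535.3,-157.6,160],148),([535.3,-157.6,160],108)):
    print(p,np.round(ctrl.ik(p,[180,0,y]),0))
E
python3 s3.py
```

```text
joint [509.4 179.6  43.3] 154.1 rms 0.53
lid_1 [507.6 180.4] 153.9 0.85
lid_2 [508.  179.9] 154.3 1.02
joint [511.8 178.7  30.7] 154.0 rms 8.94
lid_1 [507.6 180.3] 153.8 8.94
lid_2 [508.1 179.9] 154.2 9.36
[507, 179, 25] [-27.  43.   7. 113. -11.  25.  52.]
[507, 179, 150] [-28.  31.   9. 109.  -7.  41.  49.]
[535.3, -157.6, 250] [ 4. 26. 15. 99. -8. 56. 79.]
[535.3, -157.6, 160] [  5.  32.  13. 105. -10.  44.  81.]
[535.3, -157.6, 160] [  0.  33.  21. 105. -16.  45.  47.]
```

Run:
```python
from h import *
x,y,yaw=508.3,179.8,154.1
ctrl.move_pose([x,y,150],[180,0,yaw])
print("hit",ctrl.move_l([x,y,26],max_speed=80,guard=8),ctrl.current_ee_pos(),ctrl.current_wrist_force())
ctrl.grab(30); print("width",ctrl.current_width(),ctrl.current_gripper_force(),ctrl.current_wrist_force())
ctrl.move_l([x,y,200],max_speed=120); print("lifted",ctrl.current_width(),ctrl.current_wrist_force(),ctrl.current_t())
ctrl.move_pose([535.3,-157.7,260],[180,0,147.8])
print(ctrl.current_width(),ctrl.current_ee_pos(),ctrl.current_orientation(),ctrl.current_wrist_force(),ctrl.current_t())
import pickle
cs={"w":wcam(),"side":ctrl.camera("side"),"top":ctrl.camera("top")}; pickle.dump(cs,open("held.pkl","wb"))
for k in("side","top"):
    for r in ctrl.regions_of(cs[k],"lid"): print(k,round(r["confidence"],2),np.round(r["rect"]),r["pixels"].sum())
z=lambda i,h:cv2.resize(i,(h*i.shape[1]//i.shape[0],h),interpolation=cv2.INTER_CUBIC)
w=z(cs["w"]["img"][100:400,150:550],300); s=z(cs["side"]["img"][180:380,220:440],300)
cv2.imwrite("pics/held.png",np.hstack([w,s])[:,:,::-1])
```

```text
hit False [508.64508914 179.93376726  26.44035979] [ 0.04047491 -0.27081647 -0.21352921]
width 13.719801155623777 29.997881054878235 [-0.68300294 -0.72871656  0.17513449]
lifted 13.712971865779627 [ 0.40781457 -0.4376608  -1.21800417] 10.8583
13.964433516497834 [ 535.63136446 -155.57594497  259.56158977] [ 1.79940582e+02 -7.01224905e-02  1.47950802e+02] [ 0.54568164  0.45732641 -1.08036623] 12.1583
side 0.86 [166. 220. 209. 255.] 888
side 0.75 [203. 278. 250. 311.] 1279
side 0.61 [303. 226. 365. 264.] 1788
top 0.93 [282. 305. 326. 350.] 1416
top 0.9 [187. 317. 230. 362.] 1476
top 0.62 [369. 220. 394. 265.] 441
top 0.56 [356. 230. 386. 290.] 946
```

View pics/held.png

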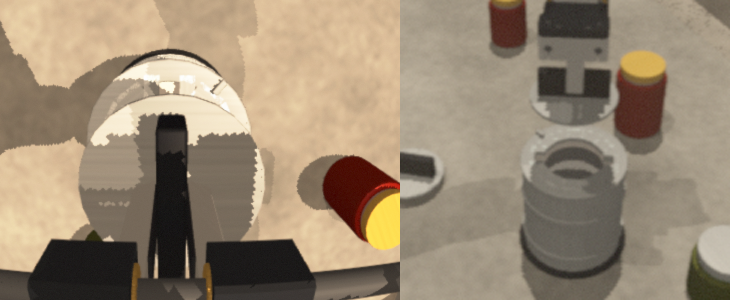

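Run:
```python
from h import *
import pickle
c=pickle.load(open("held.pkl","rb"))["w"]
Tc=np.array(c["tool_from_camera"]); c["W"]=Tc  # work in tool frame (z down)
for d in(-4,-2,0,2,4):
    print(d,"bar top end",wproj(c,[42+d,0,-25.6]).round(1),"bar foot",wproj(c,[42+d,0,8.4]).round(1),"cap top edge",wproj(c,[52+d,0,8.4]).round(1),"cap bottom edge",wproj(c,[52+d,0,13.4]).round(1))
col=c["img"][180:260,321].max(1); print([(180+i,int(v)) for i,v in enumerate(col)][8:60])
col=c["img"][180:260,345].max(1); print([(180+i,int(v)) for i,v in enumerate(col)][8:40])
```

```text
-4 bar top end [[322.  239.1]] bar foot [[321.9 222.2]] cap top edge [[321.9 203. ]] cap bottom edge [[321.9 201.5]]
-2 bar top end [[322.  234.5]] bar foot [[321.9 218.4]] cap top edge [[321.9 199.1]] cap bottom edge [[321.9 197.7]]
0 bar top end [[322.  229.9]] bar foot [[321.9 214.6]] cap top edge [[321.9 195.2]] cap bottom edge [[321.9 193.9]]
2 bar top end [[322.  225.3]] bar foot [[321.9 210.7]] cap top edge [[321.9 191.3]] cap bottom edge [[321.9 190.1]]
4 bar top end [[322.  220.6]] bar foot [[321.9 206.9]] cap top edge [[321.9 187.4]] cap bottom edge [[321.9 186.2]]
[(188, 254), (189, 254), (190, 254), (191, 254), (192, 253), (193, 204), (194, 192), (195, 230), (196, 241), (197, 243), (198, 243), (199, 243), (200, 241), (201, 239), (202, 237), (203, 238), (204, 239), (205, 239), (206, 239), (207, 239), (208, 240), (209, 239), (210, 238), (211, 233), (212, 187), (213, 168), (214, 110), (215, 48), (216, 20), (217, 20), (218, 14), (219, 21), (220, 20), (221, 20), (222, 18), (223, 21), (224, 22), (225, 19), (226, 18), (227, 17), (228, 28), (229, 31), (230, 36), (231, 42), (232, 53), (233, 59), (234, 61), (235, 62), (236, 60), (237, 60), (238, 60), (239, 59)]
[(188, 202), (189, 230), (190, 246), (191, 248), (192, 249), (193, 247), (194, 244), (195, 238), (196, 208), (197, 205), (198, 240), (199, 246), (200, 244), (201, 242), (202, 241), (203, 241), (204, 242), (205, 243), (206, 243), (207, 244), (208, 243), (209, 243), (210, 243), (211, 241), (212, 239), (213, 238), (214, 239), (215, 241), (216, 242), (217, 243), (218, 243), (219, 243)]
```

The held lid is centred on the TCP to within about 0.5 mm (bar foot row 214, cap edge row 194, as predicted) and level. Now insert it.

Run:
```python
from h import *
X,Y,yaw=535.3,-157.7,147.8
ctrl.move_l([X,Y,192],[180,0,yaw],max_speed=100); ctrl.pause(.3)
print(ctrl.current_ee_pos(),ctrl.current_orientation(),ctrl.current_wrist_force())
h=ctrl.move_l([X,Y,162],[180,0,yaw],max_speed=30,guard=8)
print("hit",h,ctrl.current_ee_pos(),ctrl.current_orientation(),ctrl.current_wrist_force(),ctrl.current_torque(),ctrl.current_width(),ctrl.current_t())
```

```text
[ 535.56179166 -157.76025732  192.43921099] [1.79981967e+02 4.48319829e-02 1.47800759e+02] [-0.61951384 -0.37696562 -1.4846177 ]
hit True [ 535.0256324  -157.64240567  162.97032453] [-1.79985068e+02 -5.36188621e-02  1.47794855e+02] [-0.54121584  0.55313919  4.31975149] [ 0.01975134  0.0057857  -0.01890072] 13.798007938869475 14.45
```

Fully down: TCP z is 163.0, against 163.4 expected. Now twist in small steps.

Run:
```python
from h import *
X,Y=535.2,-157.7
ctrl.grab(40); ctrl.pause(.2)
for yaw in (142.8,137.8,132.8,127.8,122.8,117.8,112.8,107.8):
    ctrl.move_l([X,Y,162.6],[180,0,yaw],max_speed=100); 
    print(yaw,ctrl.current_orientation().round(2)[2],ctrl.current_ee_pos().round(1),ctrl.current_wrist_force().round(1),ctrl.current_torque().round(3),ctrl.current_t())
ctrl.pause(.5)
print(ctrl.current_orientation(),ctrl.current_gripper_force(),ctrl.current_width(),ctrl.current_t())
c=wcam(); t=ctrl.camera("top"); s=ctrl.camera("side"); save(c,"fin_w");save(t,"fin_t")
z=lambda i,h:cv2.resize(i,(h*i.shape[1]//i.shape[0],h),interpolation=cv2.INTER_CUBIC)
cv2.imwrite("pics/fin.png",np.hstack([z(c["img"][120:360,190:450],400),z(s["img"][210:370,260:410],400)])[:,:,::-1])
```

```text
142.8 142.9 [ 535.5 -157.8  163. ] [-0.6  0.3  5.2] [-0.016  0.091 -0.158] 15.1167
137.8 137.89 [ 535.5 -157.9  163. ] [-0.5 -0.9  5.8] [ 0.015  0.154 -0.109] 15.3667
132.8 132.89 [ 535.4 -157.9  163. ] [-0.8  0.   5.8] [-0.     0.205 -0.117] 15.6167
127.8 127.89 [ 535.4 -158.   163. ] [-1.   0.   4.6] [ 0.004  0.212 -0.11 ] 15.8667
122.8 122.89 [ 535.4 -158.   163. ] [-1.1 -0.8  5. ] [-0.009  0.187 -0.074] 16.1167
117.8 117.9 [ 535.3 -158.   163. ] [-1.1 -0.1  5.6] [-0.004  0.279 -0.134] 16.3667
112.8 112.89 [ 535.3 -158.   163. ] [-0.8 -0.3  6.3] [-0.01   0.273 -0.016] 16.6167
107.8 107.9 [ 535.2 -158.1  163. ] [-1.3 -0.6  5.7] [-0.064  0.321 -0.077] 16.8667
[1.79990549e+02 1.82730335e-02 1.07901053e+02] 39.998318552970886 13.789606232121837 17.3667
```

View pics/fin.png

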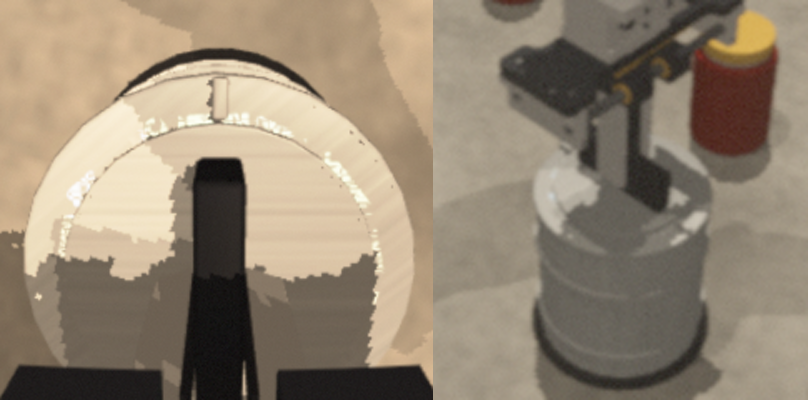

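The bar (crop x≈218) points straight at the rib (x≈220), the cap sits flush and the grip is 40 N. Handing in.

```bash
python3 -c "
from workcell import ctrl
print(ctrl.job_done(), ctrl.current_orientation(), ctrl.current_gripper_force())"
```

```text
the job is handed in; nothing more can be done
the job is handed in; nothing more can be done
```

The job is handed in: the farthest lid is fully down in the canister and turned 40° clockwise so its bar lines up with the ribs, still gripped at 40 N against the spring. The job took about 17 s of the 40 s limit; no verdict came back, and I did not separately check the jars, which the arm's moves kept well clear of.

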